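# Unstack a board set into its trays

### The job

The four circuit boards of one control unit stand stacked on their brass spacers on the assembly bench. Take the stack apart and stand each board in the black tray made to its size, lined up with the tray and with all four spacers flat on the tray's floor. Set the boards down rather than dropping them, tip none over, and leave the solder reel and the fan where they stand.

Things in the scene. Friction and masses are not known exactly. Their poses are not given: they have to be found in the camera images.
- power_board: Green board, 60 (its x) x 140 mm (its y), largest, lowest in the stack; transformer 30 mm tall at its +y end; 0.16 kg. Four brass spacers, 6 mm thick, 20 mm tall, 5 mm in from the corner edges. Origin: centre of outline, at the spacers' feet; laminate 20-22 mm above it. Grip its bare edges at x = +-30 mm, from above. Starts on the bench.
- relay_board: Green board, 60 (its x) x 110 mm (its y), 2nd from below; two 16 mm tall box-shaped relays at its +y end; 0.09 kg. Four brass spacers, 6 mm thick, 20 mm tall, 5 mm in from the corner edges. Origin: centre of outline, at the spacers' feet; laminate 20-22 mm above it. Grip its bare edges at x = +-30 mm, from above. Starts loose on the power board, 22 mm higher, 15 mm towards that board's -y.
- processor_board: Green board, 60 (its x) x 80 mm (its y), 3rd from below; long black chip and pin header (9 mm) at its +y end; 0.06 kg. Four brass spacers, 6 mm thick, 20 mm tall, 5 mm in from the corner edges. Origin: centre of outline, at the spacers' feet; laminate 20-22 mm above it. Grip its bare edges at x = +-30 mm, from above. Starts loose on the relay board, 22 mm higher, 15 mm towards that board's -y.
- display_board: Green board, 60 (its x) x 50 mm (its y), smallest, top of the stack; 3-digit display and 3 keys; 0.045 kg. Four brass spacers, 6 mm thick, 20 mm tall, 5 mm in from the corner edges. Origin: centre of outline, at the spacers' feet; laminate 20-22 mm above it. Grip its bare edges at x = +-30 mm, from above. Starts loose on the processor board, 22 mm higher, 15 mm towards that board's -y.
- power_tray: Shallow black tray, fixed to the bench, the longest of four, for the power board: inside 76 (its x) x 156 mm (its y), 8 mm of room round the board. Floor 3 mm thick; rim 8 mm above the bench, wall 3 mm, lip turned out 4 mm; a seated board's laminate is well above the rim. Origin: centre of its underside, on the bench.
- relay_tray: Shallow black tray, fixed to the bench, the second longest of four, for the relay board: inside 76 (its x) x 126 mm (its y), 8 mm of room round the board. Floor 3 mm thick; rim 8 mm above the bench, wall 3 mm, lip turned out 4 mm; a seated board's laminate is well above the rim. Origin: centre of its underside, on the bench.
- processor_tray: Shallow black tray, fixed to the bench, the third longest of four, for the processor board: inside 76 (its x) x 96 mm (its y), 8 mm of room round the board. Floor 3 mm thick; rim 8 mm above the bench, wall 3 mm, lip turned out 4 mm; a seated board's laminate is well above the rim. Origin: centre of its underside, on the bench.
- display_tray: Shallow black tray, fixed to the bench, the shortest of four, for the display board: inside 76 (its x) x 66 mm (its y), 8 mm of room round the board. Floor 3 mm thick; rim 8 mm above the bench, wall 3 mm, lip turned out 4 mm; a seated board's laminate is well above the rim. Origin: centre of its underside, on the bench.
- solder_reel: Reel of solder wire standing on one blue flange, 60 mm across and 50 mm tall; not part of the job. Origin: centre of its underside.
- fume_fan: Black square fan with wire guard standing on edge at the left of the work, 119 mm wide (its y), 119 mm tall, 38 mm deep (its x); not part of the job. Origin: centre of its underside.

How it is judged:
At the end, for the whole second after the job is handed in: Each board rests, released, in the tray of its size: within 11 mm of its centre along both axes, spacers flat on the floor (2 mm, 0.04 rad), sides within 0.2 rad of the tray's (half turn allowed; display board also quarter turn); solder reel and fan within 20 mm of their starts (x of power_board in the frame of power_tray between -0.011 and 0.011 m and y of power_board in the frame of power_tray between -0.011 and 0.011 m and z of power_board in the frame of power_tray between 0.001 and 0.0052 m and angle between each of power_board, relay_board, processor_board, display_board's own z axis and vertical below 0.04 rad and linear speed of each of power_board, relay_board, processor_board, display_board below 0.02 m/s and angle between the x axis of power_board and the x axis of power_tray, either way round below 0.2 rad and x of relay_board in the frame of relay_tray between -0.011 and 0.011 m and y of relay_board in the frame of relay_tray between -0.011 and 0.011 m and z of relay_board in the frame of relay_tray between 0.001 and 0.0052 m and angle between the x axis of relay_board and the x axis of relay_tray, either way round below 0.2 rad and x of processor_board in the frame of processor_tray between -0.011 and 0.011 m and y of processor_board in the frame of processor_tray between -0.011 and 0.011 m and z of processor_board in the frame of processor_tray between 0.001 and 0.0052 m and angle between the x axis of processor_board and the x axis of processor_tray, either way round below 0.2 rad and x of display_board in the frame of display_tray between -0.011 and 0.011 m and y of display_board in the frame of display_tray between -0.011 and 0.011 m and z of display_board in the frame of display_tray between 0.001 and 0.0052 m and (angle between the x axis of display_board and the x axis of display_tray, either way round below 0.2 rad or angle between the x axis of display_board and the y axis of display_tray, either way round below 0.2 rad) and distance of each of solder_reel, fume_fan from where it was at the start of the episode below 0.02 m); the robot touches nothing.
It fails at once if a board is dropped (falls freely by more than about 3 cm) ((linear speed of power_board above 0.75 m/s and contact force between the fingers and power_board below 0.1 N) or (linear speed of relay_board above 0.75 m/s and contact force between the fingers and relay_board below 0.1 N) or (linear speed of processor_board above 0.75 m/s and contact force between the fingers and processor_board below 0.1 N) or (linear speed of display_board above 0.75 m/s and contact force between the fingers and display_board below 0.1 N)).
It fails at once if a board is tipped over (angle between any of power_board, relay_board, processor_board, display_board's own z axis and vertical above 0.6 rad).
It fails at once if the solder reel is moved by more than 2 cm (distance of solder_reel from where it was at the start of the episode above 0.02 m).
It fails at once if the fan is moved by more than 2 cm (distance of fume_fan from where it was at the start of the episode above 0.02 m).
It also fails if it takes over 112 s, if anything falls off the work surface, if the arm or the gripper's body presses on something with over 40 N, if the wrist force passes 120 N, or if a joint passes its speed limit or range.

### The arm

A 6-joint arm with a two-finger parallel gripper is mounted at the origin on the work surface. World frame = base frame: x ahead of the robot, y to its left, z up, the work surface at z = 0. Lengths are in m, angles in rad, forces in N, time in s.
With the tool pointing down it reaches from about 0.3 to 0.875 m from the base axis. Payload 6.4 kg.
Tool frame: the origin (TCP) lies midway between the tips of the shut fingers; the grasp point (between the pads) lies 19 mm behind it; z points along the fingers, y is the line along which they close (so a half turn about z gives the same grasp; the last joint's range is limited). The gripper opens to 85 mm and grips with 20 to 120 N. Pads are 22 mm wide; open, the fingers measure 114 mm over their backs; the gripper's body (76 mm by 85 mm) begins 54 mm behind the grasp point. The pads swing forward as they close: fully open they stand 13 mm farther back than shut.
Start: joints at [1.124, 0.181, 1.607, -0, 1.354, -0.206], TCP at [0.137, 0.558, 0.231] pointing down, gripper open.
Joint ranges: [-2.99, 2.99], [-0.89, 2.07], [0.3, 2.58], [-1.14, 4.28], [0, 2.63], [-3.12, 3.12]. Speed limits (rad/s): [2.57, 2.57, 3.01, 3.14, 3.14, 3.14].

### API

Orientations are given as a unit quaternion [x, y, z, w].
In Python, from rig import robot gives the robot as it stands.
- The arm moves only by the tool apply_moves, never from a script. Its arguments are lists of equal length, an entry for each row: "fingers": the opening, from 0 (shut) to 1 (fully open); "slide": the shift along the tool's x, y, z in units of 1000 mm (1.0 is 1000 mm), a list of three; "twist": the turn about the tool's z in units of 30 degrees (1.0 is 30 degrees). In form: {"fingers": [fingers, ...], "slide": [[tx, ty, tz], ...], "twist": [twist, ...]}. A call has 1 to 20 rows; each row shifts and turns the commanded pose from where the row before left it, along the tool's axes as they then stand; what a row does not reach is not made up. A row lasts 1/12 s, in which the tool goes at most 41.7 mm and 7.16 degrees, less where a joint would pass 70% of its speed; a pose out of reach is approached as far as the arm can. A call with a number of a shift or a turn outside -1 to 1 is refused whole. A call with a gripper value outside its range is refused whole. The fingers move at their own pace and stop on an object; "grip_force" is the grip in N (left out, the last holds). Time passes only in rows, so rows that do not move let the fingers close. It gives the time, the measured TCP pose, the force, the opening and the grip force at its end, in the units of the state.
- robot.sense(): the state, without advancing time (a new reading comes with each control period).
- robot.snapshot(name): name is "scene" or "top"; returns a dict with "frame" (480x640x3 uint8, blue, green, red), "fx", "fy", "cx", "cy" (pixels), "camera_from_world" (4x4, takes a point from world to camera coordinates). Camera axes: x right, y up, looking along -z (the intrinsics and any distortion apply to the point x, -y, -z); pixel columns grow to the right and rows downward; lengths in m; the calibration is good to about 2 mm. A picture is of the moment at which its call begins. There is no depth.
- robot.close_job(): hands the job in; it is judged then, once.
The state is a dict: "clock": time; "joints": joint angles; "qvel": joint speeds; "tau": joint torques, N m; "tool_pos": TCP position; "tcp_rot": TCP orientation; "force": force on the tool from outside, world axes, zero at the start; "torque": the same for the moment, N m; "gripper_width": finger opening in m; "grasp_force": force on a finger pad.
Only numpy, scipy, OpenCV 4.12 (cv2) and the standard library are available. Lean on these libraries where they do the work, as an engineer would, in place of code of your own. Each camera call takes 0.05 s, during which the arm holds its last target. There are 200 camera calls.

## Working session

There is one attempt and no reset: what is moved stays moved. The work goes in short steps, Python scripts to look and compute and a tool call to move; the robot and the scene stay as the last step left them, time stands still between calls to the robot, and variables do not carry over. Pictures are saved under pics/ and viewed, at most 14 in all, crops included, and the job is handed in when it is done.

Besides the shell and the picture viewer there is one more tool, called as a command line: name --pt "numbers of a row" for each row, then --argument value for the rest. apply_moves: Moves the arm, as the interface text tells. Its arguments: {"type":"object","properties":{"fingers":{"type":"array"},"slide":{"type":"array"},"twist":{"type":"array"},"grip_force":{"type":"number"}},"required":["fingers","slide","twist"]}

```bash
mkdir -p pics; ls; cat > h.py <<'E'
import numpy as np, cv2, sys
from rig import robot
def snap(n,f):
    s=robot.snapshot(n); cv2.imwrite('pics/'+f+'.png',s['frame']); np.savez('pics/'+f+'.npz',**{k:s[k] for k in s}); return s
E
python3 - <<'E'
from h import *
for n in ('top','scene'):
    s=snap(n,n+'0'); print(n,{k:(v if k!='frame' else 0) for k,v in s.items()})
print(robot.sense())
E
```

```text
pics
top {'frame': 0, 'fx': 622.7979424757684, 'fy': 622.7979424757684, 'cx': 314.30994910902257, 'cy': 238.95330353672534, 'camera_from_world': array([[ 0.01950396, -0.999805  , -0.00309228,  0.09373837],
       [ 0.99861319,  0.01932925,  0.0489701 , -0.52675124],
       [-0.04890078, -0.0040431 ,  0.99879546, -1.64877689],
       [ 0.        ,  0.        ,  0.        ,  1.        ]])}
scene {'frame': 0, 'fx': 507.71525382967263, 'fy': 507.71525382967263, 'cx': 307.5859812503795, 'cy': 240.06574518946059, 'camera_from_world': array([[ 0.54231695,  0.84004547,  0.01469474, -0.37905693],
       [-0.59585991,  0.37222737,  0.71161629,  0.22566024],
       [ 0.59232026, -0.39467759,  0.70241463, -1.48033976],
       [ 0.        ,  0.        ,  0.        ,  1.        ]])}
{'clock': 0.1, 'joints': array([ 1.12372448e+00,  1.81497442e-01,  1.60789535e+00, -1.10406349e-05,
        1.35384847e+00, -2.06319115e-01]), 'qvel': array([-1.49623387e-03, -2.50522666e-03, -3.17349166e-03,  1.43717005e-04,
       -1.08783663e-05,  2.15144379e-03]), 'tau': array([ 9.54934949e-04, -4.45871294e+01, -3.52242315e+01, -2.85350243e-04,
        4.14724738e-03, -2.01263595e-05]), 'tool_pos': array([0.136872  , 0.55794882, 0.23046312]), 'tcp_rot': array([ 1.20084633e-01,  9.92763316e-01, -7.82434749e-04, -2.59426756e-04]), 'force': array([-0.06733049,  0.08572783,  0.08885181]), 'torque': array([-0.02786776,  0.01640517,  0.00619725]), 'grasp_force': 0.0, 'gripper_width': 0.0853128494389757}
```

View pics/top0.png

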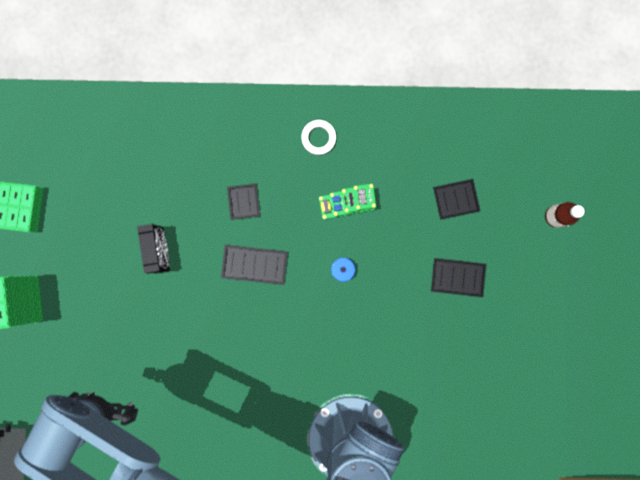

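View pics/scene0.png

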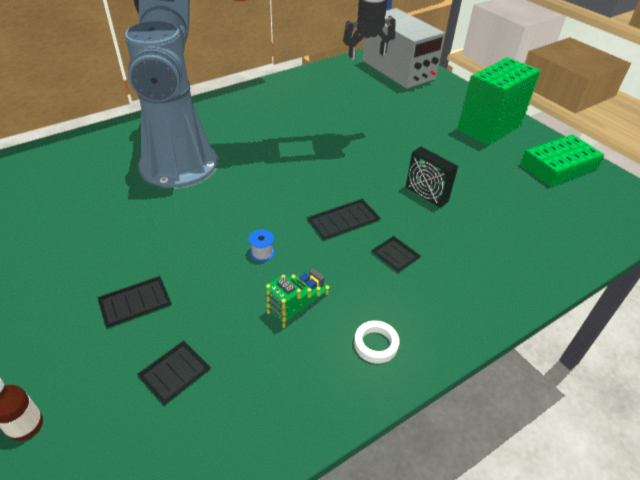

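```bash
python3 - <<'E'
from h import *
t=cv2.imread('pics/top0.png'); s=cv2.imread('pics/scene0.png')
R=lambda im,x0,y0,w,h,k:cv2.resize(im[y0:y0+h,x0:x0+w],None,fx=k,fy=k,interpolation=cv2.INTER_CUBIC)
def grid(c,x0,y0,k):
    for i in range(0,c.shape[1],10*k): cv2.putText(c,str(x0+i//k),(i,10),0,.35,(255,255,255),1); cv2.line(c,(i,0),(i,c.shape[0]),(90,90,90),1)
    for i in range(0,c.shape[0],10*k): cv2.putText(c,str(y0+i//k),(0,i+10),0,.35,(255,255,255),1); cv2.line(c,(0,i),(c.shape[1],i),(90,90,90),1)
    return c
cv2.imwrite('pics/c_top.png',grid(R(t,310,170,80,60,10),310,170,10))
cv2.imwrite('pics/c_sc.png',grid(R(s,255,260,80,70,8),255,260,8))
for n,im,boxes in (('top',t,[(215,235,80,60),(220,175,50,50),(425,170,65,55),(422,250,75,55)]),('scene',s,[(300,190,90,55),(365,230,65,50),(130,335,90,70),(90,270,90,62)])):
    for x,y,w,h in boxes:
        c=im[y:y+h,x:x+w].astype(int)
        m=((c[...,1]-c[...,2])<30).astype(np.uint8)*(c[...,1]<85).astype(np.uint8)
        m=cv2.morphologyEx(m,cv2.MORPH_OPEN,np.ones((3,3)))
        cs=max(cv2.findContours(m,0,2)[0],key=cv2.contourArea)
        hull=cv2.convexHull(cs); q=cv2.approxPolyN(hull,4) if hasattr(cv2,'approxPolyN') else cv2.approxPolyDP(hull,6,True)
        print(n,(q.reshape(-1,2)+[x,y]).tolist(),cv2.contourArea(cs), [round(v,1) for v in (*cv2.minAreaRect(cs)[1],cv2.minAreaRect(cs)[2])])
E
```

```text
top [[226, 258], [226, 262], [224, 262], [224, 258]] 8.0 [4.0, 2.0, 90.0]
top [[234, 187], [234, 189], [228, 192], [228, 187]] 14.0 [4.0, 6.0, 90.0]
top [[480, 211], [440, 219], [433, 187], [472, 179]] 1243.5 [32.7, 40.4, 78.2]
top [[485, 264], [482, 297], [431, 291], [434, 257]] 1629.0 [52.2, 33.0, 6.5]
scene [[380, 219], [323, 239], [306, 218], [362, 199]] 1449.5 [26.0, 67.2, 71.2]
scene [[421, 256], [397, 271], [370, 251], [393, 236]] 825.0 [40.5, 26.3, 37.6]
scene [[211, 367], [163, 405], [137, 374], [183, 341]] 2223.0 [40.2, 61.6, 51.8]
scene [[171, 304], [106, 328], [97, 297], [160, 276]] 1988.0 [31.5, 68.7, 70.3]
```

View pics/c_top.png

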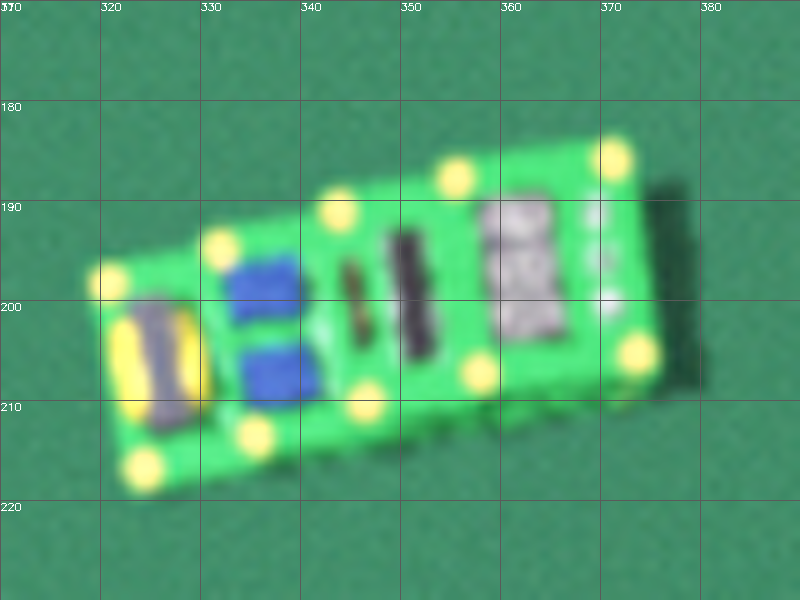

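View pics/c_sc.png

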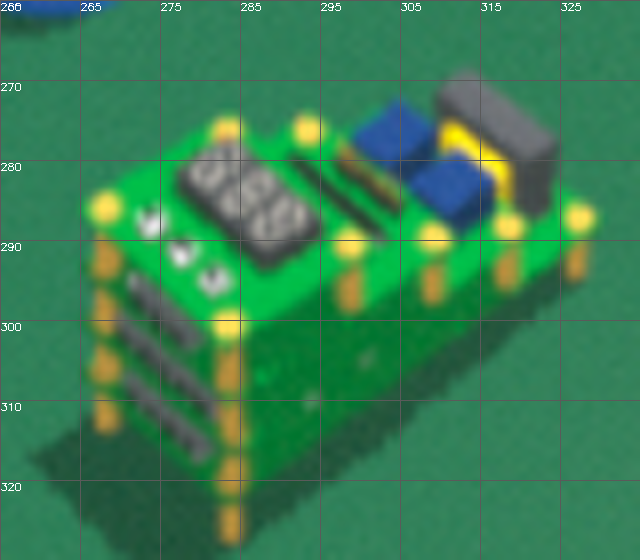

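```bash
cat >> h.py <<'E'
def ray(s,p):
    C=np.asarray(s['camera_from_world']); R=C[:3,:3]; o=-R.T@C[:3,3]
    d=R.T@np.array([(p[0]-s['cx'])/s['fx'],-(p[1]-s['cy'])/s['fy'],-1]); return o,d/np.linalg.norm(d)
def atz(s,p,z):
    o,d=ray(s,p); return o+d*(z-o[2])/d[2]
def tri(l):
    A=np.zeros((3,3)); b=np.zeros(3)
    for s,p in l:
        o,d=ray(s,p); P=np.eye(3)-np.outer(d,d); A+=P; b+=P@o
    x=np.linalg.solve(A,b); return x,[np.linalg.norm(np.cross(ray(s,p)[1],x-s_o(s))) for s,p in l]
def s_o(s): return ray(s,(0,0))[0]
def proj(s,X):
    c=s['camera_from_world'][:3]@np.append(X,1); return np.array([s['cx']-s['fx']*c[0]/c[2],s['cy']+s['fy']*c[1]/c[2]])
def load(f): return dict(np.load('pics/'+f+'.npz'))
E
python3 - <<'E'
from h import *
np.set_printoptions(precision=4,suppress=True)
T=load('top0');S=load('scene0')
P={'d-y+x':((371.1,186.),(283.5,300.5)),'d-y-x':((373.7,205.5),(268.25,286)),'d+y-x':((358,207.3),(283.5,276.25)),'d+y+x':((355.5,187.9),(298.75,290.4)),
'p+y+x':((343.8,191),(309.1,289.6)),'p+y-x':((346.6,210.2),(293.5,276.2)),'r+y+x':((332.1,195),(318.6,288.4)),'w+y+x':((320.8,198.3),(327.5,287.1))}
for k,(a,b) in P.items():
    x,e=tri([(T,np.array(a)-.45),(S,np.array(b)-.45)]); print(k,x,np.round(e,4))
def quad(s,box,cond):
    x,y,w,h=box; c=s['frame'][y:y+h,x:x+w].astype(int)
    m=cond(c).astype(np.uint8); m=cv2.morphologyEx(m,cv2.MORPH_CLOSE,np.ones((3,3))); m=cv2.morphologyEx(m,cv2.MORPH_OPEN,np.ones((3,3)))
    cs=max(cv2.findContours(m,0,2)[0],key=cv2.contourArea)
    return cv2.approxPolyN(cv2.convexHull(cs),4).reshape(-1,2)+[x,y]
cond=lambda c:(c[...,1]-c[...,2])<40
for n,bt,bs in (('power',(215,235,80,60),(300,190,90,55)),('display',(220,175,50,50),(365,230,65,50)),('proc',(425,170,65,55),(130,335,90,70)),('relay',(422,250,75,55),(90,270,90,62))):
    for s,b in ((T,bt),(S,bs)):
        q=quad(s,b,cond); W=np.array([atz(s,p,.008) for p in q])[:,:2]
        e=np.diff(np.vstack([W,W[:1]]),axis=0); L=np.linalg.norm(e,axis=1)
        i=int(L[1]+L[3]>L[0]+L[2]); v=e[i]-e[i+2]; a=np.arctan2(v[1],v[0])%np.pi
        print(n,W.mean(0),L,'long axis deg',np.degrees(a), q.tolist())
E
```

```text
d-y+x [ 0.6613 -0.0368  0.0877] [0.0011 0.0011]
d-y-x [ 0.6116 -0.0439  0.087 ] [0.0015 0.0015]
d+y-x [ 0.6061 -0.004   0.0878] [0.0013 0.0013]
d+y+x [0.6556 0.0029 0.0879] [0.001 0.001]
p+y+x [0.6499 0.0319 0.0661] [0.0011 0.0011]
p+y-x [0.6002 0.0239 0.0654] [0.0013 0.0013]
r+y+x [0.6418 0.0617 0.043 ] [0.0013 0.0013]
w+y+x [0.6349 0.0909 0.0219] [0.0011 0.0011]
power [0.4537 0.2638] [0.0913 0.1719 0.0914 0.1724] long axis deg 84.88431248302993 [[288, 251], [284, 285], [220, 278], [224, 244]]
power [0.459  0.2639] [0.1729 0.0915 0.1715 0.096 ] long axis deg 85.17834028027289 [[382, 219], [323, 240], [305, 218], [361, 198]]
display [0.6228 0.2974] [0.0811 0.0924 0.0811 0.0897] long axis deg 8.218341510087225 [[260, 216], [230, 220], [226, 186], [256, 183]]
display [0.6264 0.2966] [0.0826 0.0918 0.081  0.0899] long axis deg 7.642054229037913 [[421, 256], [397, 272], [369, 250], [393, 236]]
proc [ 0.6405 -0.2754] [0.1095 0.088  0.1104 0.0907] long axis deg 103.12838472914649 [[480, 211], [440, 219], [433, 187], [473, 178]]
proc [ 0.6434 -0.2738] [0.1101 0.0908 0.1099 0.0919] long axis deg 102.54592090611673 [[211, 368], [163, 405], [136, 374], [183, 340]]
relay [ 0.4297 -0.2824] [0.0883 0.1391 0.0883 0.1395] long axis deg 84.53661570903193 [[486, 264], [483, 297], [431, 291], [434, 258]]
relay [ 0.4345 -0.2792] [0.1402 0.0923 0.1404 0.0937] long axis deg 84.78434256576183 [[172, 304], [106, 328], [97, 297], [160, 275]]
```

```bash
cat >> h.py <<'E'
def plan(x,y,yaw,z=None):
    s=robot.sense(); q=s['tcp_rot']; from scipy.spatial.transform import Rotation as Ro
    R=Ro.from_quat(q).as_matrix(); a=np.degrees(np.arctan2(R[1,1],R[0,1])); p=s['tool_pos']
    t=((a-yaw+90)%180-90)/30
    c,w=np.cos(np.radians(a-30*t)),np.sin(np.radians(a-30*t)); d=np.array([x,y])-p[:2]
    print('tcp',p.round(4),'yaw',round(a,2),'tilt',R[2,2].round(5),'j1,6',s['joints'][[0,5]].round(2),'w',round(s['gripper_width'],4),'t',s['clock'])
    print('twist',round(t,4),'slide',np.round([d@[-w,c],d@[c,w]],4), None if z is None else round(p[2]-z,4))
E
python3 -c "
from h import *; plan(.6337,-.0205,8.2,.13)"
```

```text
tcp [0.1369 0.5579 0.2305] yaw 76.21 tilt -1.0 j1,6 [ 1.12 -0.21] w 0.0853 t 0.1
twist 2.2669 slide [-0.6434  0.4092] 0.1005
```

apply_moves --fingers '[1, 1, 1, 1, 1, 1, 1, 1, 1, 1, 1, 1, 1, 1, 1, 1, 1, 1, 1, 1]' --pt "0 0 0" --pt "0 0 0" --pt "0 0 0" --pt "0 0 0" --pt "0 0 0" --pt "0 0 0" --pt "0 0 0" --pt "0 0 0" --pt "0 0 0" --pt "0 0 0" --pt "-0.0268 0.017 0" --pt "-0.0268 0.017 0" --pt "-0.0268 0.017 0" --pt "-0.0268 0.017 0" --pt "-0.0268 0.017 0" --pt "-0.0268 0.017 0" --pt "-0.0268 0.017 0" --pt "-0.0268 0.017 0" --pt "-0.0268 0.017 0" --pt "-0.0268 0.017 0" --twist '[0.2267, 0.2267, 0.2267, 0.2267, 0.2267, 0.2267, 0.2267, 0.2267, 0.2267, 0.2267, 0, 0, 0, 0, 0, 0, 0, 0, 0, 0]' --grip_force 40

```text
clock: 1.77
tool_pos: [0.3441, 0.316, 0.231]
tcp_rot: [0.655, 0.756, -0.0, -0.0]
force: [0.4, 0.6, -0.7]
gripper_width: 0.0852
grasp_force: 0.0
```

apply_moves --fingers '[1, 1, 1, 1, 1, 1, 1, 1, 1, 1, 1, 1, 1, 1, 1, 1, 1]' --pt "-0.0268 0.017 0" --pt "-0.0268 0.017 0" --pt "-0.0268 0.017 0" --pt "-0.0268 0.017 0" --pt "-0.0268 0.017 0" --pt "-0.0268 0.017 0" --pt "-0.0268 0.017 0" --pt "-0.0268 0.017 0" --pt "-0.0268 0.017 0" --pt "-0.0268 0.017 0" --pt "-0.0268 0.017 0" --pt "-0.0268 0.017 0" --pt "-0.0268 0.017 0" --pt "-0.0268 0.017 0" --pt "0 0 0.035" --pt "0 0 0.035" --pt "0 0 0" --twist '[0, 0, 0, 0, 0, 0, 0, 0, 0, 0, 0, 0, 0, 0, 0, 0, 0]'

```text
clock: 3.18
tool_pos: [0.6277, -0.0198, 0.1529]
tcp_rot: [0.655, 0.755, -0.003, -0.006]
force: [-2.4, 0.1, -2.0]
gripper_width: 0.0851
grasp_force: 0.0
```

```bash
python3 -c "
from h import *; plan(.6337,-.0205,8.2,.068); s=snap('scene','s1'); t=snap('top','t1')
R=lambda im,x0,y0,w,h,k:cv2.resize(im[y0:y0+h,x0:x0+w],None,fx=k,fy=k,interpolation=cv2.INTER_CUBIC)
cv2.imwrite('pics/c1.png',R(s['frame'],220,180,130,150,4))"
```

```text
tcp [ 0.6277 -0.0198  0.1529] yaw 8.12 tilt -0.99991 j1,6 [-0.22 -0.36] w 0.0851 t 3.1833
twist -0.0026 slide [-0.0016  0.0058] 0.0849
```

View pics/c1.png

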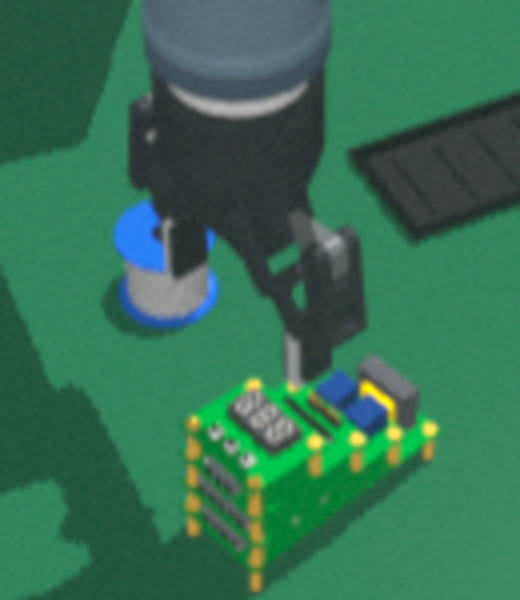

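apply_moves --fingers '[1, 1, 1, 1]' --pt "0 0 0.01" --pt "0 0 0" --pt "0 0 0" --pt "0 0 0" --twist '[0, 0, 0, 0]'

```text
clock: 3.62
tool_pos: [0.6333, -0.0199, 0.1528]
tcp_rot: [0.655, 0.756, 0.001, 0.001]
force: [0.8, -0.8, -0.6]
gripper_width: 0.0852
grasp_force: 0.0
```

```bash
python3 -c "
from h import *; plan(.6337,-.0205,8.2,.068); print(robot.sense()['joints'])"
```

```text
tcp [ 0.6333 -0.0199  0.1528] yaw 8.22 tilt -1.0 j1,6 [-0.22 -0.36] w 0.0852 t 3.6167
twist 0.0008 slide [-0.0006  0.0003] 0.0848
[-2.18412024e-01  3.81676875e-01  1.52067775e+00 -2.32141782e-05
  1.23695292e+00 -3.61917108e-01]
```

apply_moves --fingers '[1, 1, 1, 1, 1, 1, 1, 1, 1]' --pt "-0.0006 0 0.015" --pt "0 0 0.015" --pt "0 0 0.015" --pt "0 0 0.015" --pt "0 0 0.015" --pt "0 0 0.009" --pt "0 0 0" --pt "0 0 0" --pt "0 0 0" --twist '[0, 0, 0, 0, 0, 0, 0, 0, 0]'

```text
clock: 4.37
tool_pos: [0.6336, -0.0208, 0.0686]
tcp_rot: [0.655, 0.756, 0.0, 0.001]
force: [0.1, 0.3, 0.0]
gripper_width: 0.0853
grasp_force: 0.0
```

```bash
python3 -c "
from h import *; plan(.6337,-.0205,8.2,.068); s=snap('scene','s2')
R=lambda im,x0,y0,w,h,k:cv2.resize(im[y0:y0+h,x0:x0+w],None,fx=k,fy=k,interpolation=cv2.INTER_CUBIC)
cv2.imwrite('pics/c2.png',R(s['frame'],240,220,100,100,6))"
```

```text
tcp [ 0.6336 -0.0208  0.0686] yaw 8.2 tilt -1.0 j1,6 [-0.22 -0.36] w 0.0853 t 4.3667
twist -0.0001 slide [0.0003 0.0001] 0.0006
```

View pics/c2.png

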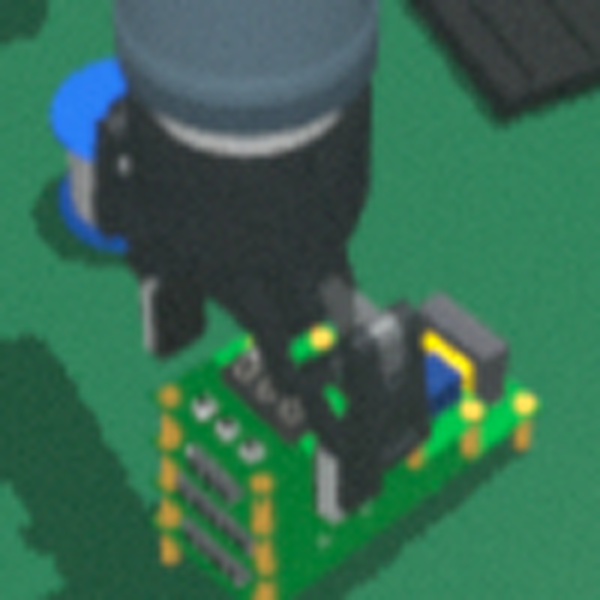

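apply_moves --fingers '[0.65, 0.6, 0, 0, 0, 0, 0, 0]' --pt "0 0 0" --pt "0 0 0" --pt "0 0 0" --pt "0 0 0" --pt "0 0 0" --pt "0 0 0" --pt "0 0 0" --pt "0 0 0" --twist '[0, 0, 0, 0, 0, 0, 0, 0]' --grip_force 40

```text
clock: 5.08
tool_pos: [0.6334, -0.0208, 0.0685]
tcp_rot: [0.655, 0.756, 0.0, 0.001]
force: [-1.0, -1.0, 5.6]
gripper_width: 0.0583
grasp_force: 41.6
```

apply_moves --fingers '[0, 0, 0, 0, 0, 0, 0, 0]' --pt "0 0 -0.005" --pt "0 0 -0.005" --pt "0 0 -0.01" --pt "0 0 -0.01" --pt "0 0 -0.015" --pt "0 0 -0.015" --pt "0 0 0" --pt "0 0 0" --twist '[0, 0, 0, 0, 0, 0, 0, 0]'

```text
clock: 5.75
tool_pos: [0.6337, -0.0209, 0.129]
tcp_rot: [0.655, 0.756, 0.001, 0.001]
force: [-1.5, -0.4, -1.2]
gripper_width: 0.0583
grasp_force: 42.8
```

```bash
python3 -c "
from h import *
S=load('s2'); 
for z in (.07,.08,.09): print(z,proj(S,(.678,-.0145,z)))
plan(.624,.297,8,.1); s=snap('scene','s3')
R=lambda im,x0,y0,w,h,k:cv2.resize(im[y0:y0+h,x0:x0+w],None,fx=k,fy=k,interpolation=cv2.INTER_CUBIC)
cv2.imwrite('pics/c3.png',R(s['frame'],240,190,110,140,5)[:600])"
```

```text
0.07 [296.41958813 306.47328281]
0.08 [296.41582454 303.37883608]
0.09 [296.4120086  300.24133983]
tcp [ 0.6337 -0.0209  0.129 ] yaw 8.19 tilt -0.99999 j1,6 [-0.22 -0.36] w 0.0583 t 5.75
twist 0.0065 slide [0.3161 0.0346] 0.029
```

View pics/c3.png

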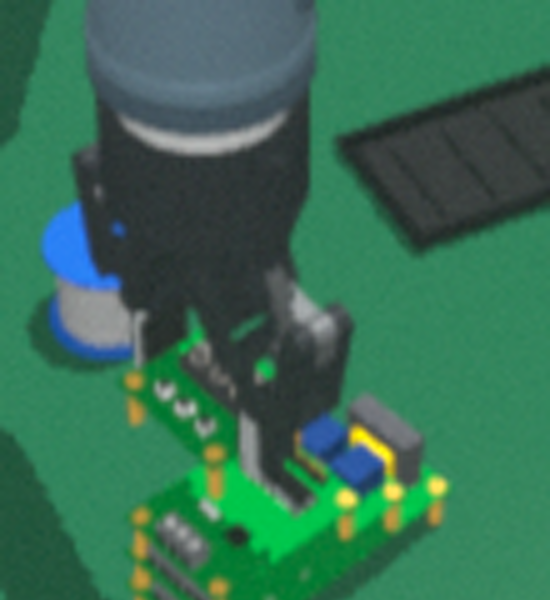

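apply_moves --fingers '[0, 0, 0, 0, 0, 0, 0, 0, 0, 0, 0, 0, 0, 0, 0, 0, 0, 0, 0]' --pt "0.015 0.0016 0" --pt "0.025 0.003 0" --pt "0.03 0.0033 0" --pt "0.03 0.0033 0" --pt "0.03 0.0033 0" --pt "0.03 0.0033 0" --pt "0.03 0.0033 0" --pt "0.03 0.0033 0" --pt "0.03 0.0033 0" --pt "0.03 0.0033 0" --pt "0.02 0.002 0" --pt "0.0161 0.0016 0" --pt "0 0 0.02" --pt "0 0 0.02" --pt "0 0 0.02" --pt "0 0 0.015" --pt "0 0 0" --pt "0 0 0" --pt "0 0 0" --twist '[0, 0, 0, 0, 0, 0, 0, 0, 0, 0, 0, 0, 0, 0, 0, 0, 0, 0, 0]'

```text
clock: 7.38
tool_pos: [0.6226, 0.2973, 0.0532]
tcp_rot: [0.655, 0.756, 0.001, 0.0]
force: [-0.3, -0.2, 0.8]
gripper_width: 0.0581
grasp_force: 42.9
```

```bash
python3 -c "
from h import *
plan(.624,.297,8,.0055); s=snap('scene','s4');t=snap('top','t4')
R=lambda im,x0,y0,w,h,k:cv2.resize(im[y0:y0+h,x0:x0+w],None,fx=k,fy=k,interpolation=cv2.INTER_CUBIC)
cv2.imwrite('pics/c4.png',np.hstack([R(s['frame'],355,190,80,100,5),R(t['frame'],205,160,80,100,5)]))"
```

```text
tcp [0.6226 0.2973 0.0532] yaw 8.18 tilt -1.0 j1,6 [0.27 0.13] w 0.0581 t 7.3833
twist 0.0059 slide [-0.0005  0.0014] 0.0477
```

View pics/c4.png

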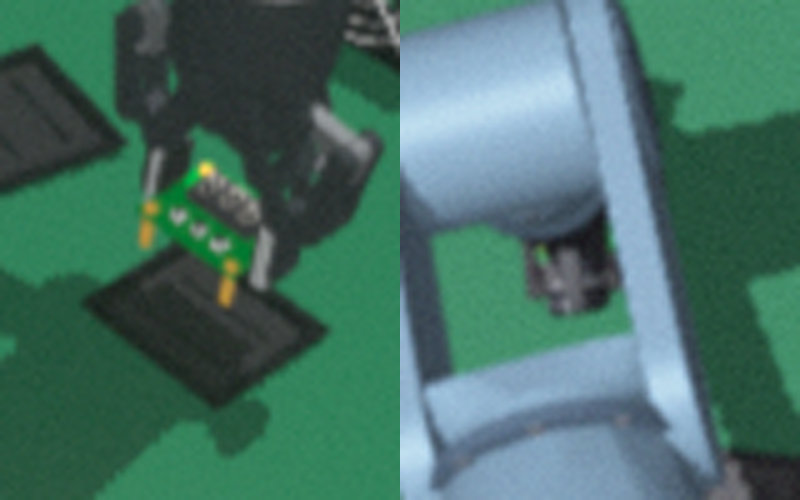

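apply_moves --fingers '[0, 0, 0, 0, 0, 0, 0, 0, 0]' --pt "0 0.0012 0.01" --pt "0 0 0.01" --pt "0 0 0.01" --pt "0 0 0.008" --pt "0 0 0.004" --pt "0 0 0.003" --pt "0 0 0.002" --pt "0 0 0" --pt "0 0 0" --twist '[0, 0, 0, 0, 0, 0, 0, 0, 0]'

```text
clock: 8.23
tool_pos: [0.6232, 0.2974, 0.0057]
tcp_rot: [0.655, 0.756, 0.0, 0.0]
force: [-2.1, -0.8, 2.9]
gripper_width: 0.058
grasp_force: 43.1
```

```bash
python3 -c "
from h import *
plan(.624,.297,8,.0055); s=snap('scene','s5')
R=lambda im,x0,y0,w,h,k:cv2.resize(im[y0:y0+h,x0:x0+w],None,fx=k,fy=k,interpolation=cv2.INTER_CUBIC)
cv2.imwrite('pics/c5.png',R(s['frame'],355,200,80,90,6))"
```

```text
tcp [0.6232 0.2974 0.0057] yaw 8.2 tilt -1.0 j1,6 [0.27 0.13] w 0.058 t 8.2333
twist 0.0066 slide [-0.0005  0.0007] 0.0002
```

View pics/c5.png

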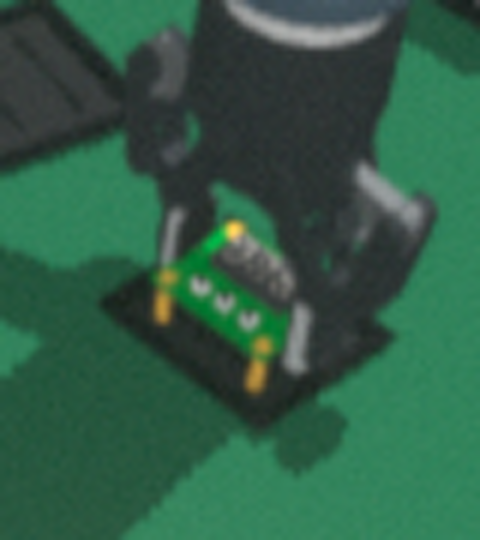

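apply_moves --fingers '[0.75, 0.8, 0.9, 1, 1, 1, 1, 1, 1, 1, 1, 1]' --pt "0 0 0" --pt "0 0 0" --pt "0 0 0" --pt "0 0 0" --pt "0 0 -0.02" --pt "0 0 -0.03" --pt "0 0 -0.035" --pt "0 0 -0.035" --pt "-0.03 0 0" --pt "-0.03 0 0" --pt "-0.03 0 0" --pt "0 0 0" --twist '[0, 0, 0, 0, 0, 0, 0, 0, 0, 0, 0, 0]'

```text
clock: 9.28
tool_pos: [0.6371, 0.2032, 0.1256]
tcp_rot: [0.656, 0.755, -0.0, 0.001]
force: [-0.0, 0.2, 1.0]
gripper_width: 0.0853
grasp_force: 0.0
```

```bash
python3 -c "
from h import *
plan(.624,.297,8,.0055); s=snap('scene','s6');t=snap('top','t6')
R=lambda im,x0,y0,w,h,k:cv2.resize(im[y0:y0+h,x0:x0+w],None,fx=k,fy=k,interpolation=cv2.INTER_CUBIC)
a=R(s['frame'],255,260,80,60,5);b=R(t['frame'],310,175,80,60,5);c=R(s['frame'],355,225,80,60,5);d=R(t['frame'],215,170,80,60,5)
cv2.imwrite('pics/c6.png',np.vstack([np.hstack([a,b]),np.hstack([c,d])]))"
```

```text
tcp [0.6371 0.2032 0.1256] yaw 7.97 tilt -1.0 j1,6 [ 0.13 -0.01] w 0.0853 t 9.2833
twist -0.0009 slide [0.0947 0.0001] 0.1201
```

View pics/c6.png

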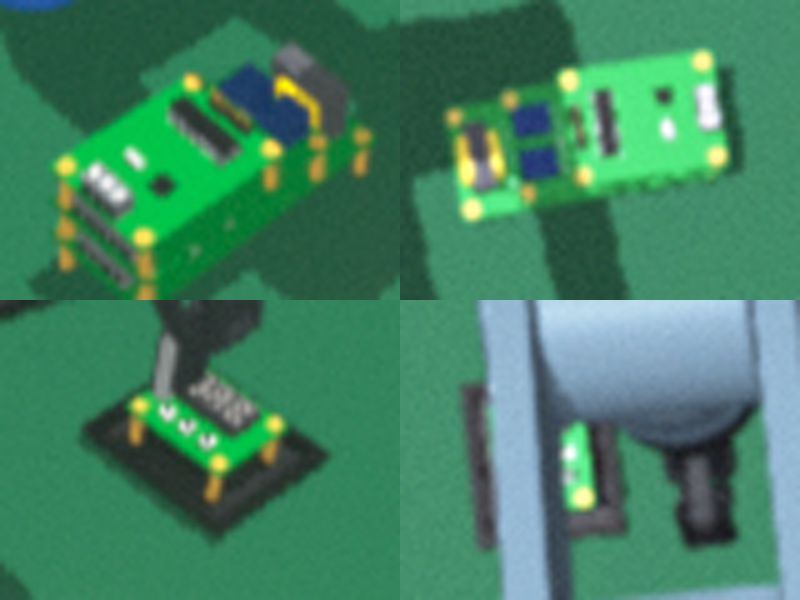

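```bash
cat >> h.py <<'E'
np.set_printoptions(precision=4,suppress=True)
def board(pts,T,S):  # order -y+x,-y-x,+y-x,+y+x
    X=[tri([(T,np.array(a)-.4),(S,np.array(b)-.4)]) for a,b in pts]; P=np.array([x for x,e in X])
    v=P[0]+P[3]-P[1]-P[2]; u=P[2]+P[3]-P[0]-P[1]
    print(P, [round(e[0],4) for x,e in X]); print('centre',P.mean(0),'yaw x',np.degrees(np.arctan2(v[1],v[0])),'yaw y-90',np.degrees(np.arctan2(-u[0],u[1])))
E
python3 -c "
from h import *
T=load('t6');S=load('s6')
board([((370.4,187.2),(283.8,307.4)),((373.2,206.2),(268.2,293.2)),((346.8,210.2),(293.6,276.4)),((343.6,191),(309.2,290))],T,S)
a,b,c=[atz(S,np.array(p)-.4,.025)[:2] for p in ((383,246),(399,257.6),(410,250))]
print('display',a,b,c,(a+c)/2)
plan(.635,-.005,9.1)
"
```

```text
[[ 0.6612 -0.0368  0.0653]
 [ 0.6119 -0.0449  0.0647]
 [ 0.6004  0.0236  0.065 ]
 [ 0.65    0.0322  0.0645]] [np.float64(0.0014), np.float64(0.0014), np.float64(0.0018), np.float64(0.0011)]
centre [ 0.6309 -0.0065  0.0649] yaw x 9.55658395692329 yaw y-90 9.383784841417507
display [0.6027 0.2753] [0.6526 0.283 ] [0.6473 0.3214] [0.625  0.2983]
tcp [0.6362 0.207  0.1253] yaw 8.05 tilt -1.0 j1,6 [ 0.14 -0.  ] w 0.0855 t 9.3833
twist -0.0349 slide [-0.2092 -0.0347] None
```

apply_moves --fingers '[1, 1, 1, 1, 1, 1, 1, 1, 1, 1, 1, 1]' --pt "0 0 0" --pt "-0.025 -0.005 0" --pt "-0.03 -0.006 0" --pt "-0.03 -0.006 0" --pt "-0.03 -0.006 0" --pt "-0.03 -0.006 0" --pt "-0.03 -0.006 0" --pt "-0.0347 -0.0053 0" --pt "0 0 0.02" --pt "0 0 0" --pt "0 0 0" --pt "0 0 0" --twist '[-0.047, 0, 0, 0, 0, 0, 0, 0, 0, 0, 0, 0]'

```text
clock: 10.38
tool_pos: [0.6311, -0.0035, 0.1054]
tcp_rot: [0.645, 0.765, -0.0, -0.0]
force: [1.1, 0.4, 0.4]
gripper_width: 0.0852
grasp_force: 0.0
```

```bash
python3 -c "
from h import *
plan(.6309,-.0065,9.45,.0465)"
```

```text
tcp [ 0.6311 -0.0035  0.1054] yaw 9.74 tilt -1.0 j1,6 [-0.19 -0.36] w 0.0852 t 10.3833
twist 0.0097 slide [-0.0029 -0.0007] 0.0589
```

apply_moves --fingers '[1, 1, 1, 1, 1, 1, 1, 0.65, 0.6, 0, 0, 0, 0, 0]' --pt "-0.0027 -0.0006 0.015" --pt "0 0 0.015" --pt "0 0 0.015" --pt "0 0 0.009" --pt "0 0 0.005" --pt "0 0 0" --pt "0 0 0" --pt "0 0 0" --pt "0 0 0" --pt "0 0 0" --pt "0 0 0" --pt "0 0 0" --pt "0 0 0" --pt "0 0 0" --twist '[0.0097, 0, 0, 0, 0, 0, 0, 0, 0, 0, 0, 0, 0, 0]'

```text
clock: 11.55
tool_pos: [0.6318, -0.0082, 0.0477]
tcp_rot: [0.647, 0.762, 0.0, 0.001]
force: [-2.3, 1.3, 5.6]
gripper_width: 0.0582
grasp_force: 41.7
```

apply_moves --fingers '[0, 0, 0, 0, 0, 0, 0, 0, 0]' --pt "0 0 -0.005" --pt "0 0 -0.005" --pt "0 0 -0.01" --pt "0 0 -0.01" --pt "0 0 -0.015" --pt "0 0 -0.02" --pt "0 0 -0.02" --pt "0 0 0" --pt "0 0 0" --twist '[0, 0, 0, 0, 0, 0, 0, 0, 0]'

```text
clock: 12.3
tool_pos: [0.6323, -0.0083, 0.1335]
tcp_rot: [0.647, 0.762, 0.001, 0.002]
force: [0.1, 0.4, -1.3]
gripper_width: 0.0584
grasp_force: 42.9
```

```bash
python3 -c "
from h import *
plan(.6415,-.275,12.8,.055); s=snap('scene','s7')"
```

```text
tcp [ 0.6323 -0.0083  0.1335] yaw 9.32 tilt -0.99999 j1,6 [-0.2  -0.36] w 0.0584 t 12.3
twist -0.1161 slide [-0.2621 -0.0501] 0.0785
```

apply_moves --fingers '[0, 0, 0, 0, 0, 0, 0, 0, 0, 0, 0, 0, 0, 0, 0, 0, 0]' --pt "0 0 0" --pt "-0.0185 -0.0041 0" --pt "-0.025 -0.005 0" --pt "-0.03 -0.006 0" --pt "-0.03 -0.006 0" --pt "-0.03 -0.006 0" --pt "-0.03 -0.006 0" --pt "-0.03 -0.006 0" --pt "-0.03 -0.005 0" --pt "-0.025 -0.004 0" --pt "-0.015 -0.002 0" --pt "0 0 0.02" --pt "0 0 0.02" --pt "0 0 0.02" --pt "0 0 0.015" --pt "0 0 0" --pt "0 0 0" --twist '[-0.1161, 0, 0, 0, 0, 0, 0, 0, 0, 0, 0, 0, 0, 0, 0, 0, 0]'

```text
clock: 13.77
tool_pos: [0.6396, -0.2749, 0.0546]
tcp_rot: [0.624, 0.782, -0.0, -0.002]
force: [0.4, -0.1, -0.7]
gripper_width: 0.0581
grasp_force: 43.0
```

```bash
python3 -c "
from h import *
plan(.6415+.0003,-.275-.0015,12.8,.0067)"
```

```text
tcp [ 0.6396 -0.2749  0.0546] yaw 12.82 tilt -0.99999 j1,6 [-0.58 -0.8 ] w 0.0581 t 13.7667
twist 0.0007 slide [-0.002   0.0018] 0.0479
```

apply_moves --fingers '[0, 0, 0, 0, 0, 0, 0, 0, 0]' --pt "-0.0015 0.0015 0.01" --pt "0 0 0.01" --pt "0 0 0.01" --pt "0 0 0.008" --pt "0 0 0.004" --pt "0 0 0.003" --pt "0 0 0.002" --pt "0 0 0" --pt "0 0 0" --twist '[0, 0, 0, 0, 0, 0, 0, 0, 0]'

```text
clock: 14.52
tool_pos: [0.6425, -0.2774, 0.0096]
tcp_rot: [0.624, 0.781, 0.0, 0.0]
force: [0.2, -0.0, -1.1]
gripper_width: 0.0581
grasp_force: 43.0
```

```bash
python3 -c "
from h import *
plan(.6415+.0003,-.275-.0015,12.8,.0067); s=snap('scene','s8'); t=snap('top','t8')
R=lambda im,x0,y0,w,h,k:cv2.resize(im[y0:y0+h,x0:x0+w],None,fx=k,fy=k,interpolation=cv2.INTER_CUBIC)
a=R(s['frame'],120,310,100,100,4);b=R(s['frame'],255,260,100,100,4);c=R(t['frame'],310,175,80,60,5)
d=np.zeros((200,400,3),np.uint8)
cv2.imwrite('pics/c8.png',np.hstack([a,b]))"
```

```text
tcp [ 0.6425 -0.2774  0.0096] yaw 12.79 tilt -1.0 j1,6 [-0.58 -0.8 ] w 0.0581 t 14.5167
twist -0.0002 slide [ 0.001  -0.0005] 0.0029
```

View pics/c8.png

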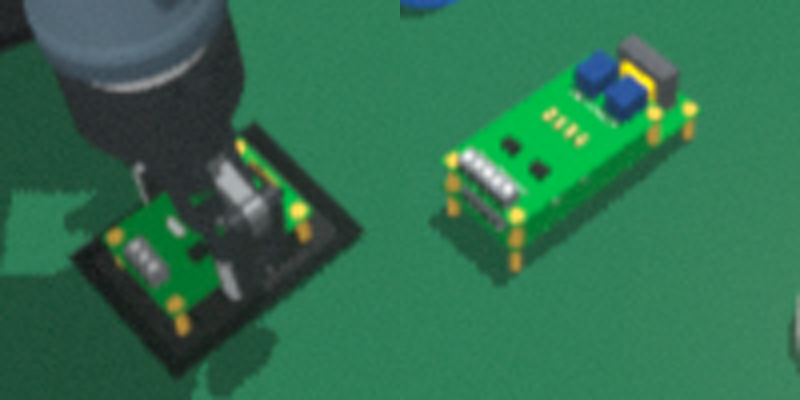

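apply_moves --fingers '[0, 0, 0, 0, 0]' --pt "0 0 0.001" --pt "0 0 0.001" --pt "0 0 0.001" --pt "0 0 0" --pt "0 0 0" --twist '[0, 0, 0, 0, 0]'

```text
clock: 15.03
tool_pos: [0.6425, -0.2773, 0.0069]
tcp_rot: [0.624, 0.782, -0.0, 0.0]
force: [-1.4, -0.0, 4.7]
gripper_width: 0.0582
grasp_force: 43.3
```

```bash
cat >> h.py <<'E'
def blobs(s,x,y,w,h):
    c=s['frame'][y:y+h,x:x+w]; c=cv2.resize(c,None,fx=8,fy=8,interpolation=cv2.INTER_CUBIC); hsv=cv2.cvtColor(c,cv2.COLOR_BGR2HSV)
    m=cv2.inRange(hsv,(18,60,150),(32,255,255)); n,_,st,ce=cv2.connectedComponentsWithStats(m)
    for i in range(1,n):
        if st[i,4]>200: print(np.round(ce[i]/8+[x,y],1),st[i,2:])
E
python3 -c "
from h import *
plan(.6415+.0003,-.275-.0015,12.8,.0067); print(robot.sense()['force'])
blobs(load('t8'),310,170,80,60);print();blobs(load('s8'),255,260,80,70)"
```

```text
tcp [ 0.6425 -0.2773  0.0069] yaw 12.8 tilt -1.0 j1,6 [-0.58 -0.8 ] w 0.0582 t 15.0333
twist 0.0 slide [ 0.001  -0.0005] 0.0002
[-1.3517 -0.048   4.6786]
[369.7 188.4] [ 21  25 404]
[332. 195.] [ 21  26 378]
[320.8 198.4] [ 23  23 395]
[328.9 206.1] [  27   74 1362]
[323.2 206.9] [  32   78 1645]
[372.9 207.2] [ 21  26 391]
[335.6 213.5] [ 20  24 373]
[324.4 216.8] [ 23  25 423]

[314.7 279.3] [  71   76 1945]
[327.5 287.2] [ 23  22 385]
[318.7 288.4] [ 24  24 435]
[327.1 292.7] [ 14  28 310]
[318.4 293.7] [ 17  30 404]
[268.4 300.1] [ 23  25 436]
[268.2 305.7] [ 21  28 441]
[268.1 311.9] [ 16  27 340]
[284.2 313.9] [ 22  26 427]
[284.  319.5] [ 20  30 459]
[283.9 325.5] [ 14  30 360]
```

apply_moves --fingers '[0.75, 0.8, 0.9, 1, 1, 1, 1, 1, 1, 1]' --pt "0 0 0" --pt "0 0 0" --pt "0 0 0" --pt "0 0 0" --pt "0 0 -0.02" --pt "0 0 -0.03" --pt "0 0 -0.03" --pt "0 0 -0.03" --pt "0 0 0" --pt "0 0 0" --twist '[0, 0, 0, 0, 0, 0, 0, 0, 0, 0]'

```text
clock: 15.87
tool_pos: [0.644, -0.2782, 0.1194]
tcp_rot: [0.624, 0.782, 0.0, 0.003]
force: [-0.5, 0.6, 0.2]
gripper_width: 0.0855
grasp_force: 0.0
```

```bash
python3 -c "
from h import *
T=load('t8');S=load('s8')
P=[tri([(T,np.array(a)-.4),(S,np.array(b)-.4)])[0] for a,b in [((369.7,188.4),(284.2,313.9)),((372.9,207.2),(268.4,300.1)),((332,195),(318.7,288.4))]]
print(np.array(P)); c=(P[1]+P[2])/2; u=P[2]-P[0]; v=P[0]-P[1]; print(c,np.degrees([np.arctan2(-u[0],u[1]),np.arctan2(v[1],v[0])]))
plan(c[0],c[1],np.degrees(np.arctan2(-u[0],u[1])),.0245)
s=snap('scene','s9');blobs(s,120,310,100,100)
"
```

```text
[[ 0.6611 -0.0366  0.0434]
 [ 0.6117 -0.0458  0.0424]
 [ 0.6418  0.0619  0.0427]]
[0.6268 0.008  0.0425] [11.0885 10.5745]
tcp [ 0.644  -0.2782  0.1194] yaw 12.8 tilt -0.99998 j1,6 [-0.58 -0.8 ] w 0.0855 t 15.8667
twist 0.057 slide [0.2842 0.0382] 0.0949
[194.6 363.4] [ 25  26 524]
[196.1 368.4] [ 18  33 460]
[148.9 370. ] [ 23  23 385]
[164.1 386.8] [ 26  23 463]
[165.7 391.7] [ 22  31 479]
```

apply_moves --fingers '[1, 1, 1, 1, 1, 1, 1, 1, 1, 1, 1, 1, 1, 1, 1, 1]' --pt "0 0 0" --pt "0.029 0.0038 0" --pt "0.03 0.004 0" --pt "0.03 0.004 0" --pt "0.03 0.004 0" --pt "0.03 0.004 0" --pt "0.03 0.004 0" --pt "0.03 0.004 0" --pt "0.03 0.004 0" --pt "0.03 0.004 0" --pt "0.02 0.0025 0" --pt "0 0 0.02" --pt "0 0 0.02" --pt "0 0 0" --pt "0 0 0" --pt "0 0 0" --twist '[0.06, 0, 0, 0, 0, 0, 0, 0, 0, 0, 0, 0, 0, 0, 0, 0]'

```text
clock: 17.25
tool_pos: [0.6245, 0.0136, 0.0759]
tcp_rot: [0.636, 0.771, -0.0, -0.001]
force: [-0.2, -0.7, -0.3]
gripper_width: 0.0854
grasp_force: 0.0
```

```bash
python3 -c "
from h import *
plan(.6268-.0009,.008+.0049,10.9,.0245)"
```

```text
tcp [0.6245 0.0136 0.0759] yaw 10.97 tilt -1.0 j1,6 [-0.17 -0.36] w 0.0854 t 17.25
twist 0.0023 slide [-0.0009  0.0012] 0.0514
```

apply_moves --fingers '[1, 1, 1, 1, 1, 1, 1, 0.65, 0.6, 0, 0, 0, 0, 0]' --pt "-0.0005 0.0009 0.015" --pt "0 0 0.012" --pt "0 0 0.01" --pt "0 0 0.008" --pt "0 0 0.005" --pt "0 0 0" --pt "0 0 0" --pt "0 0 0" --pt "0 0 0" --pt "0 0 0" --pt "0 0 0" --pt "0 0 0" --pt "0 0 0" --pt "0 0 0" --twist '[0, 0, 0, 0, 0, 0, 0, 0, 0, 0, 0, 0, 0, 0]' --grip_force 50

```text
clock: 18.42
tool_pos: [0.6265, 0.0135, 0.0276]
tcp_rot: [0.636, 0.772, 0.0, 0.001]
force: [-2.4, 0.8, 6.3]
gripper_width: 0.0577
grasp_force: 52.2
```

apply_moves --fingers '[0, 0, 0, 0, 0, 0, 0, 0, 0, 0]' --pt "0 0 -0.005" --pt "0 0 -0.005" --pt "0 0 -0.01" --pt "0 0 -0.01" --pt "0 0 -0.015" --pt "0 0 -0.02" --pt "0 0 -0.02" --pt "0 0 -0.02" --pt "0 0 0" --pt "0 0 0" --twist '[0, 0, 0, 0, 0, 0, 0, 0, 0, 0]'

```text
clock: 19.25
tool_pos: [0.627, 0.0133, 0.1335]
tcp_rot: [0.636, 0.772, 0.001, 0.002]
force: [-0.4, 0.1, -1.1]
gripper_width: 0.0574
grasp_force: 53.5
```

```bash
python3 -c "
from h import *
s=snap('scene','s10'); blobs(s,220,210,130,130)
plan(.4315,-.281,-5.2,.06)"
```

```text
[266.  266.4] [ 19  16 235]
[266.4 272.5] [ 21  38 598]
[314.3 281.4] [  73  100 4723]
[283.4 280.5] [ 22  17 307]
[283.5 286.4] [ 21  40 723]
[327.5 287.2] [ 23  21 373]
[327.1 292.6] [ 15  31 364]
[267.9 306.4] [ 17  16 214]
[268.1 311.8] [ 17  28 378]
[283.7 320.2] [ 20  19 283]
[283.9 325.5] [ 15  31 400]
tcp [0.6259 0.0135 0.1318] yaw 10.99 tilt -1.0 j1,6 [-0.17 -0.36] w 0.0572 t 19.3
twist 0.5398 slide [-0.3109 -0.1669] 0.0718
```

```bash
python3 -c "
from h import *
S=load('s10')
for p in ((.6611,-.0366),(.6117,-.0458)): print(proj(S,(*p,.044+.1056)),proj(S,(*p,.044+.1056-.005)))
plan(.432,-.2757,-5.2,.06)"
```

```text
[281.877  279.5777] [281.9315 281.2922]
[264.923  265.2854] [265.0357 267.0061]
tcp [0.6259 0.0135 0.1318] yaw 10.99 tilt -1.0 j1,6 [-0.17 -0.36] w 0.0572 t 19.3
twist 0.5398 slide [-0.3056 -0.1669] 0.0718
```

apply_moves --fingers '[0, 0, 0, 0, 0, 0, 0, 0, 0, 0, 0, 0, 0, 0, 0, 0, 0, 0, 0, 0]' --pt "0 0 0" --pt "0 0 0" --pt "0 0 0" --pt "0 0 0" --pt "-0.0128 -0.007 0" --pt "-0.0255 -0.0139 0" --pt "-0.0255 -0.0139 0" --pt "-0.0255 -0.0139 0" --pt "-0.0255 -0.0139 0" --pt "-0.0255 -0.0139 0" --pt "-0.0255 -0.0139 0" --pt "-0.0255 -0.0139 0" --pt "-0.0255 -0.0139 0" --pt "-0.0255 -0.0139 0" --pt "-0.0255 -0.0139 0" --pt "-0.0255 -0.0139 0" --pt "-0.0123 -0.007 0.01" --pt "0 0 0.02" --pt "0 0 0.02" --pt "0 0 0.02" --twist '[0.135, 0.135, 0.135, 0.135, 0, 0, 0, 0, 0, 0, 0, 0, 0, 0, 0, 0, 0, 0, 0, 0]'

```text
clock: 20.97
tool_pos: [0.4302, -0.2759, 0.0597]
tcp_rot: [0.738, 0.674, -0.0, -0.001]
force: [-0.2, -0.6, -0.6]
gripper_width: 0.0573
grasp_force: 53.5
```

apply_moves --fingers '[0, 0, 0]' --pt "0 0 0" --pt "0 0 0" --pt "0 0 0" --twist '[0, 0, 0]'

```text
clock: 21.22
tool_pos: [0.4317, -0.2759, 0.0617]
tcp_rot: [0.738, 0.675, -0.0, -0.0]
force: [0.9, -0.5, -1.6]
gripper_width: 0.0575
grasp_force: 53.8
```

```bash
python3 -c "
from h import *
plan(.432,-.2757,-5.2,.0086); s=snap('scene','s11'); blobs(s,80,230,110,110)
R=lambda im,x0,y0,w,h,k:cv2.resize(im[y0:y0+h,x0:x0+w],None,fx=k,fy=k,interpolation=cv2.INTER_CUBIC)
cv2.imwrite('pics/c11.png',R(s['frame'],80,230,110,110,4))"
```

```text
tcp [ 0.4317 -0.2759  0.0617] yaw -5.17 tilt -1.0 j1,6 [-0.8  -0.71] w 0.0575 t 21.2167
twist 0.001 slide [0.0003 0.0003] 0.0531
[153.4 279.3] [ 22  25 452]
[154.8 284.2] [ 23  37 615]
[104.4 296.2] [ 20  19 283]
[106.5 301.1] [ 24  39 627]
```

View pics/c11.png

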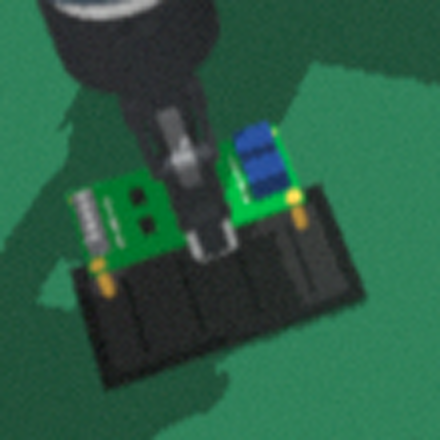

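apply_moves --fingers '[0, 0, 0, 0, 0, 0, 0, 0, 0, 0]' --pt "0 0 0.01" --pt "0 0 0.01" --pt "0 0 0.01" --pt "0 0 0.01" --pt "0 0 0.006" --pt "0 0 0.003" --pt "0 0 0.002" --pt "0 0 0.001" --pt "0 0 0" --pt "0 0 0" --twist '[0, 0, 0, 0, 0, 0, 0, 0, 0, 0]'

```text
clock: 22.1
tool_pos: [0.4321, -0.276, 0.0096]
tcp_rot: [0.738, 0.674, 0.0, 0.0]
force: [0.7, 0.3, -0.5]
gripper_width: 0.0572
grasp_force: 53.8
```

```bash
python3 -c "
from h import *
plan(.432,-.2757,-5.2,.0086); s=snap('scene','s12'); blobs(s,80,230,110,110)
print([atz(s,np.array(p)-.4,.025) for p in ((153.4,294),)]); print(robot.sense()['force'])
t=snap('top','t12');print();blobs(t,310,170,80,60);print();blobs(s,255,260,80,70)"
```

```text
tcp [ 0.4321 -0.276   0.0096] yaw -5.21 tilt -1.0 j1,6 [-0.8  -0.71] w 0.0572 t 22.1
twist -0.0002 slide [ 0.0003 -0.0001] 0.001
[158.4 295.4] [ 24  28 479]
[159.5 300. ] [ 22  38 570]
[111.1 312. ] [ 19  19 232]
[112.9 316.8] [ 27  37 625]
[array([ 0.4531, -0.2402,  0.025 ])]
[-0.1195 -0.1704 -0.6099]

[369.  189.8] [ 19  21 297]
[320.8 198.4] [ 23  22 390]
[328.9 206.1] [  26   74 1345]
[323.2 206.9] [  32   78 1652]
[372.6 208.4] [ 24  23 428]
[324.4 216.8] [ 21  25 416]

[314.3 281.4] [  72   99 4631]
[327.5 287.3] [ 22  21 367]
[327.1 292.6] [ 15  30 334]
[267.8 306.4] [ 22  22 369]
[268.1 311.8] [ 17  28 355]
[283.7 320.2] [ 24  25 457]
[283.9 325.5] [ 15  30 360]
```

apply_moves --fingers '[0, 0, 0, 0, 0, 0]' --pt "0 0 0.001" --pt "0 0 0.001" --pt "0 0 0.0005" --pt "0 0 0" --pt "0 0 0" --pt "0 0 0" --twist '[0, 0, 0, 0, 0, 0]'

```text
clock: 22.7
tool_pos: [0.4323, -0.2761, 0.0085]
tcp_rot: [0.738, 0.674, -0.0, 0.0]
force: [-4.9, 4.2, 14.7]
gripper_width: 0.0577
grasp_force: 54.7
```

```bash
python3 -c "
from h import *
s=robot.sense();print(s['force'],s['tool_pos'])
T=load('t12');S=load('s12')
P=[tri([(T,np.array(a)-.4),(S,np.array(b)-.4)])[0] for a,b in [((369,189.8),(283.7,320.2)),((372.6,208.4),(267.8,306.4)),((320.8,198.4),(327.5,287.3))]]
print(np.array(P)); c=(P[1]+P[2])/2; u=P[2]-P[0]; v=P[0]-P[1]; print(c,np.degrees([np.arctan2(-u[0],u[1]),np.arctan2(v[1],v[0])]))
a,b=[atz(S,np.array(p)-.4,.025) for p in ((158.4,295.4),(111.1,312))]; d=(b-a)[:2]/np.linalg.norm((b-a)[:2]); n=np.array([d[1],-d[0]]); n*=-np.sign(n[0]); print('relay',a,b,(a+b)[:2]/2+n*.025)
S9=load('s9'); print('proc',(atz(S9,np.array((194.6,363.4))-.4,.025)+atz(S9,np.array((148.9,370))-.4,.025))/2)
"
```

```text
[-4.9388  4.2291 14.6586] [ 0.4323 -0.2761  0.0085]
[[ 0.6601 -0.0371  0.021 ]
 [ 0.6106 -0.0473  0.0207]
 [ 0.6347  0.091   0.0208]]
[0.6227 0.0218 0.0208] [11.1843 11.6343]
relay [ 0.4625 -0.2326  0.025 ] [ 0.4525 -0.3323  0.025 ] [ 0.4326 -0.2799]
proc [ 0.643  -0.2749  0.025 ]
```

apply_moves --fingers '[0.75, 0.8, 0.9, 1, 1, 1, 1, 1, 1, 1]' --pt "0 0 0" --pt "0 0 0" --pt "0 0 0" --pt "0 0 0" --pt "0 0 -0.02" --pt "0 0 -0.03" --pt "0 0 -0.03" --pt "0 0 -0.03" --pt "0 0 0" --pt "0 0 0" --twist '[0, 0, 0, 0, 0, 0, 0, 0, 0, 0]'

```text
clock: 23.53
tool_pos: [0.433, -0.2768, 0.1187]
tcp_rot: [0.738, 0.674, 0.0, 0.002]
force: [-0.6, -0.2, -0.2]
gripper_width: 0.0855
grasp_force: 0.0
```

```bash
python3 -c "
from h import *
plan(.6197,.0365,11.4,.004); blobs(snap('scene','s13'),80,250,110,90)"
```

```text
tcp [ 0.433  -0.2768  0.1187] yaw -5.2 tilt -0.99999 j1,6 [-0.8  -0.71] w 0.0855 t 23.5333
twist -0.5534 slide [0.2703 0.245 ] 0.1147
[158.3 295.5] [ 23  21 387]
[159.6 300.2] [ 22  35 516]
[111.3 312.4] [ 19  16 245]
[113.  317.1] [ 25  36 571]
```

apply_moves --fingers '[1, 1, 1, 1, 1, 1, 1, 1, 1, 1, 1, 1, 1, 1, 1, 1, 1, 1, 1, 1]' --pt "0 0 0" --pt "0 0 0" --pt "0 0 0" --pt "0 0 0" --pt "0.0225 0.0204 0" --pt "0.0225 0.0204 0" --pt "0.0225 0.0204 0" --pt "0.0225 0.0204 0" --pt "0.0225 0.0204 0" --pt "0.0225 0.0204 0" --pt "0.0225 0.0204 0" --pt "0.0225 0.0204 0" --pt "0.0225 0.0204 0" --pt "0.0225 0.0204 0" --pt "0.0225 0.0204 0" --pt "0.0225 0.0204 0" --pt "0 0 0.02" --pt "0 0 0.02" --pt "0 0 0" --pt "0 0 0" --twist '[-0.1385, -0.1385, -0.1385, -0.1385, 0, 0, 0, 0, 0, 0, 0, 0, 0, 0, 0, 0, 0, 0, 0, 0]'

```text
clock: 25.25
tool_pos: [0.6158, 0.0378, 0.0737]
tcp_rot: [0.633, 0.774, -0.002, -0.003]
force: [-0.8, 0.9, 0.0]
gripper_width: 0.0856
grasp_force: 0.0
```

apply_moves --fingers '[1, 1]' --pt "0 0 0" --pt "0 0 0" --twist '[0, 0]'

```text
clock: 25.42
tool_pos: [0.6189, 0.0369, 0.0776]
tcp_rot: [0.634, 0.774, 0.0, 0.0]
force: [-0.3, 0.6, 0.1]
gripper_width: 0.0856
grasp_force: 0.0
```

```bash
python3 -c "
from h import *
plan(.6197,.0365,11.4,.004)"
```

```text
tcp [0.6189 0.0369 0.0776] yaw 11.37 tilt -1.0 j1,6 [-0.13 -0.33] w 0.0856 t 25.4167
twist -0.0009 slide [-0.0006  0.0007] 0.0736
```

apply_moves --fingers '[1, 1, 1, 1, 1, 1, 1, 1, 1, 0.65, 0.6, 0, 0, 0, 0, 0]' --pt "0 0 0.015" --pt "0 0 0.015" --pt "0 0 0.015" --pt "0 0 0.012" --pt "0 0 0.008" --pt "0 0 0.005" --pt "0 0 0.0025" --pt "0 0 0" --pt "0 0 0" --pt "0 0 0" --pt "0 0 0" --pt "0 0 0" --pt "0 0 0" --pt "0 0 0" --pt "0 0 0" --pt "0 0 0" --twist '[0, 0, 0, 0, 0, 0, 0, 0, 0, 0, 0, 0, 0, 0, 0, 0]' --grip_force 60

```text
clock: 26.75
tool_pos: [0.6189, 0.0373, 0.0057]
tcp_rot: [0.633, 0.774, 0.0, 0.0]
force: [-3.8, 0.6, 6.6]
gripper_width: 0.057
grasp_force: 62.2
```

apply_moves --fingers '[0, 0, 0, 0, 0, 0, 0, 0, 0, 0]' --pt "0 0 -0.005" --pt "0 0 -0.005" --pt "0 0 -0.01" --pt "0 0 -0.01" --pt "0 0 -0.015" --pt "0 0 -0.02" --pt "0 0 -0.02" --pt "0 0 -0.02" --pt "0 0 0" --pt "0 0 0" --twist '[0, 0, 0, 0, 0, 0, 0, 0, 0, 0]'

```text
clock: 27.58
tool_pos: [0.6196, 0.0373, 0.1112]
tcp_rot: [0.633, 0.774, 0.001, 0.002]
force: [-0.1, -0.7, -2.4]
gripper_width: 0.057
grasp_force: 64.1
```

```bash
python3 -c "
from h import *
s=snap('scene','s14'); blobs(s,220,210,140,130)
for p in ((.6601,-.0371),(.6106,-.0473),(.6347,.091)): print(proj(s,(*p,.022+.105)))
plan(.4555,.264,-5,.06)"
```

```text
[265.6 273.5] [ 20  16 281]
[266.  279.7] [ 17  31 402]
[282.5 287.4] [ 22  16 298]
[282.8 293.1] [ 18  37 564]
[281.6346 286.9998]
[264.4962 272.9172]
[328.5795 253.7278]
tcp [0.6183 0.0374 0.1094] yaw 11.42 tilt -1.0 j1,6 [-0.13 -0.33] w 0.0571 t 27.6333
twist 0.5472 slide [ 0.2115 -0.182 ] 0.0494
```

```bash
python3 -c "
from h import *
plan(.4569,.2799,-5,.06)"
```

```text
tcp [0.6183 0.0374 0.1094] yaw 11.42 tilt -1.0 j1,6 [-0.13 -0.33] w 0.0571 t 27.6333
twist 0.5472 slide [ 0.2275 -0.182 ] 0.0494
```

apply_moves --fingers '[0, 0, 0, 0, 0, 0, 0, 0, 0, 0, 0, 0, 0, 0, 0, 0, 0, 0, 0, 0]' --pt "0 0 0" --pt "0 0 0" --pt "0 0 0" --pt "0 0 0" --pt "0.01 -0.008 0" --pt "0.02 -0.016 0" --pt "0.0225 -0.018 0" --pt "0.0225 -0.018 0" --pt "0.0225 -0.018 0" --pt "0.0225 -0.018 0" --pt "0.0225 -0.018 0" --pt "0.0225 -0.018 0" --pt "0.0225 -0.018 0" --pt "0.02 -0.016 0" --pt "0.0125 -0.01 0" --pt "0.0075 -0.006 0" --pt "0 0 0.02" --pt "0 0 0.02" --pt "0 0 0.01" --pt "0 0 0" --twist '[0.1368, 0.1368, 0.1368, 0.1368, 0, 0, 0, 0, 0, 0, 0, 0, 0, 0, 0, 0, 0, 0, 0, 0]'

```text
clock: 29.3
tool_pos: [0.4542, 0.2789, 0.0562]
tcp_rot: [0.737, 0.676, -0.003, -0.001]
force: [-0.7, -0.5, -1.3]
gripper_width: 0.057
grasp_force: 64.4
```

apply_moves --fingers '[0, 0, 0]' --pt "0 0 0" --pt "0 0 0" --pt "0 0 0" --twist '[0, 0, 0]'

```text
clock: 29.55
tool_pos: [0.4579, 0.28, 0.0603]
tcp_rot: [0.737, 0.676, 0.001, 0.0]
force: [-0.4, 0.8, -1.7]
gripper_width: 0.0567
grasp_force: 64.4
```

```bash
python3 -c "
from h import *
plan(.4569,.2799,-5,.0087); s=snap('scene','s15')
R=lambda im,x0,y0,w,h,k:cv2.resize(im[y0:y0+h,x0:x0+w],None,fx=k,fy=k,interpolation=cv2.INTER_CUBIC)
cv2.imwrite('pics/c15.png',R(s['frame'],290,150,110,100,5))"
```

```text
tcp [0.4579 0.28   0.0603] yaw -5.01 tilt -1.0 j1,6 [0.33 0.42] w 0.0567 t 29.55
twist -0.0004 slide [-0.0002 -0.001 ] 0.0516
```

View pics/c15.png

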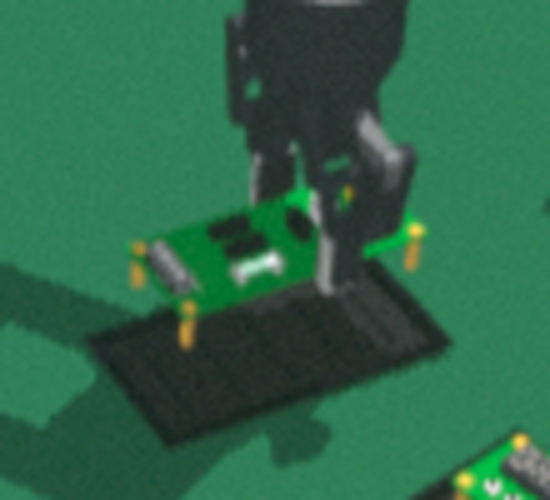

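apply_moves --fingers '[0, 0, 0, 0, 0, 0, 0, 0, 0, 0, 0]' --pt "0 -0.0008 0.01" --pt "0 0 0.01" --pt "0 0 0.01" --pt "0 0 0.01" --pt "0 0 0.006" --pt "0 0 0.003" --pt "0 0 0.001" --pt "0 0 0.001" --pt "0 0 0" --pt "0 0 0" --pt "0 0 0" --twist '[0, 0, 0, 0, 0, 0, 0, 0, 0, 0, 0]'

```text
clock: 30.52
tool_pos: [0.4549, 0.2796, 0.0087]
tcp_rot: [0.737, 0.676, -0.002, -0.0]
force: [-7.7, -3.1, 9.8]
gripper_width: 0.0572
grasp_force: 65.1
```

```bash
python3 -c "
from h import *
plan(.4569,.2799,-5,.0087); print(robot.sense()['force'])
s=snap('scene','s16'); blobs(s,290,180,110,70)"
```

```text
tcp [0.4549 0.2796 0.0087] yaw -4.98 tilt -0.99999 j1,6 [0.33 0.42] w 0.0572 t 30.5167
twist 0.0007 slide [0.0005 0.002 ] -0.0
[-7.7029 -3.1299  9.7925]
[369.5 215.8] [ 15  29 349]
[316.  219.8] [ 13  29 298]
[325.8 231.2] [ 13  31 306]
[394.2 238.4] [ 22  26 431]
[382.9 246.1] [ 16  17 207]
```

apply_moves --fingers '[0.72, 0.75, 0.8, 0.9, 1, 1, 1, 1, 1, 1, 1, 1, 1, 1, 1, 1]' --pt "0 0 0" --pt "0 0 0" --pt "0 0 0" --pt "0 0 0" --pt "0 0 0" --pt "0 0 -0.02" --pt "0 0 -0.03" --pt "0 0 -0.03" --pt "0 0 -0.03" --pt "0 0 -0.03" --pt "-0.03 0 0" --pt "-0.03 0 0" --pt "-0.03 0 0" --pt "-0.03 0 0" --pt "-0.03 0 0" --pt "0 0 0" --twist '[0, 0, 0, 0, 0, 0, 0, 0, 0, 0, 0, 0, 0, 0, 0, 0]'

```text
clock: 31.9
tool_pos: [0.4427, 0.1268, 0.1482]
tcp_rot: [0.738, 0.674, -0.001, 0.001]
force: [0.5, 0.9, -0.1]
gripper_width: 0.0857
grasp_force: 0.0
```

```bash
python3 -c "
from h import *
s=snap('scene','s17');t=snap('top','t17'); blobs(s,290,180,110,70)
R=lambda im,x0,y0,w,h,k:cv2.resize(im[y0:y0+h,x0:x0+w],None,fx=k,fy=k,interpolation=cv2.INTER_CUBIC)
a=R(s['frame'],295,185,100,75,4);b=R(s['frame'],360,215,100,75,4);c=R(s['frame'],90,260,100,75,4);d=R(s['frame'],125,335,100,75,4)
cv2.imwrite('pics/c17.png',np.vstack([np.hstack([a,b]),np.hstack([c,d])]))"
```

```text
[360.3 203.9] [  52   90 3091]
[316.6 214.8] [ 25  17 312]
[369.9 215.5] [ 18  33 405]
[326.  231.6] [ 13  32 366]
[394.1 238.4] [ 22  26 429]
[382.9 246.1] [ 17  16 206]
```

View pics/c17.png

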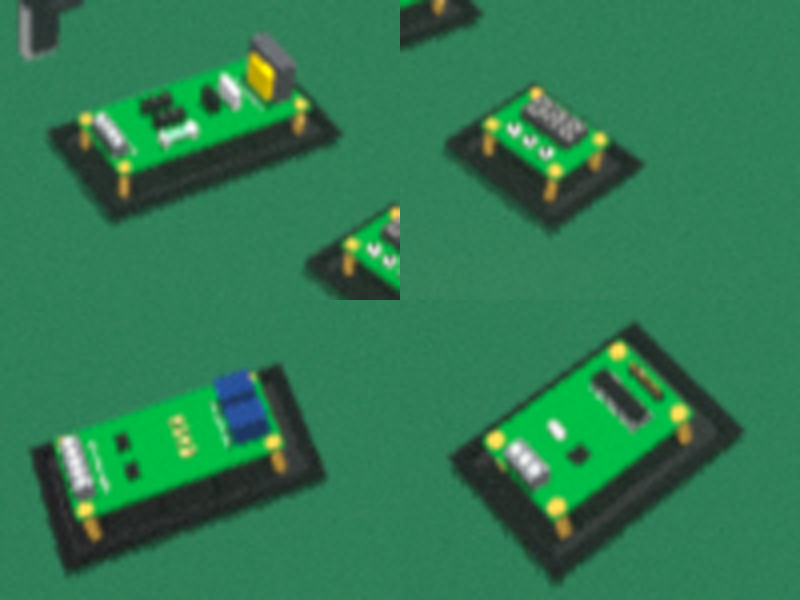

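```bash
python3 -c "
from h import *
S=load('s17'); f=lambda x,y:atz(S,np.array((x,y))-.4,.025)[:2]
a,b=f(316.75,214.75),f(370.25,210.75); print(a,b,(a+b)/2,np.linalg.norm(a-b), np.hypot(.05,.13)); print(robot.close_job())"
```

```text
[0.4254 0.2027] [0.4853 0.328 ] [0.4554 0.2653] 0.13887811397685873 0.1392838827718412
the job is handed in; nothing more can be done
None
```

All four boards are standing, released, in their matching trays; by the last camera measurements each sits within about 4 mm of its tray's centre. No move came near the solder reel or the fan, and the job was handed in at about 32 s of the 112 s; the judge returned no verdict.

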